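# Put the sockets and the spanner back on their outlines

## Robot

A 7-joint arm with a two-finger parallel gripper is mounted at the origin on the work surface. World frame = base frame: x ahead of the robot, y to its left, z up, the work surface at z = 0. Lengths are in m, angles in rad, forces in N, time in s.
With the tool pointing down it reaches from about 0.425 to 0.95 m from the base axis. Payload 4.7 kg.
Tool frame: the origin (TCP) lies on the centre line of the jaws, within the pads' length; the fingertips stand robot.nose_length ahead of it and the grasp point (between the pads) lies 8 mm behind it (robot.nose_length is the distance from the TCP to the fingertips, in m); z points along the fingers, x is the direction in which the jaws open and shut, and the axes are right-handed (so a half turn about z gives the same grasp; the last joint's range is limited). The gripper opens to 85 mm and grips with 20 to 120 N. Pads are 22 mm wide; open, the fingers measure 114 mm over their backs; the gripper's body (76 mm by 85 mm) begins 54 mm behind the grasp point. The pads swing forward as they close: fully open they stand 13 mm farther back than shut.
Start: joints at [1.263, 0.469, -0.049, 1.532, 0.024, 1.141, -0.082], TCP at [0.186, -0.649, 0.242] pointing down, gripper open.
Joint ranges: [-2.59, 2.59], [-0.33, 1.99], [-1.39, 1.29], [0.1, 2.45], [-1.04, 4.18], [0.21, 1.99], [-2.66, 2.66]. Speed limits (rad/s): [2.57, 2.57, 3.14, 3.14, 3.14, 3.14, 3.14].

## Interface

Orientations are given as [roll, pitch, yaw] about the fixed x, y, z axes, in that order (R = Rz(yaw) Ry(pitch) Rx(roll)).
In Python, from plant import robot gives the robot as it stands. Calls block until the motion is done:
- robot.goto(position, orientation): joint-space move of the TCP to a pose.
- robot.move_straight(position, vel=0.15, attitude=None, contact_N=None): straight line of the TCP; attitude=None keeps the orientation; vel is the mean speed in m/s. With contact_N (N) it stops when the force on the tool has changed by that much, and returns True; else False.
- robot.move_joints(angles): joint-space move.
- robot.grip(opening, strength=None): opening from 0.0 (shut) to 1.0 (fully open); strength is the grip in N (None keeps the last); returns when the fingers have stopped.
- robot.sleep(seconds).
- robot.inverse_kinematics(position, orientation): joint angles nearest the present ones, or None.
- robot.sense(): the state.
- robot.grab_frame(name): name is "scene" or "top" or "wrist"; returns a dict with "image" (384x512x3 uint8, red, green, blue), "range_z" (384x512 float32, m along the optical axis (not along the pixel's ray), 0 where there is no reading), "fx", "fy", "cx", "cy" (pixels), "R" (3x3) and "t" (3): a world point X has camera coordinates R X + t. Camera axes: x right, y down, z forward; pixel columns grow to the right and rows downward; lengths in m; the calibration is good to about 2 mm. A picture is of the moment at which its call begins.
A pose or a line that the arm cannot do raises robot.IKError and nothing moves.
- robot.close_job(): hands the job in, once; it reports no verdict.
The state is a dict: "t": time; "joint_pos": joint angles; "joint_velocities": joint speeds; "effort": joint torques, N m; "tcp_pos": TCP position; "tcp_rot": TCP orientation; "wrist_force": force on the tool from outside, world axes, zero at the start; "torque": the same for the moment, N m; "opening": opening from 0.0 (shut) to 1.0 (fully open).
Only numpy, scipy, OpenCV 4.12 (cv2) and the standard library are available. Lean on these libraries where they do the work, as an engineer would, in place of code of your own. Each camera call takes 0.05 s, during which the arm holds its last target.

## Task

Tidy up after the wheel job: put each of the three chrome sockets and the ring spanner back on the black rubber tile whose red outline fits it, each socket standing upright with its mouth up and centred on its disc, the spanner lying flat along its silhouette. Let go of everything and leave it at rest, and leave the spark plug where it lies.

Things in the scene. Friction and masses are not known exactly. Their poses are not given: they have to be found in the camera images.
- socket_small: The small wrench socket: a plain chrome-steel cylinder with a dark six-sided mouth on top, 28 mm diameter, 40 mm tall, about 90 g, standing upright and loose on the bench top. Origin: centre of its underside; z up along its axis.
- socket_medium: The medium wrench socket: a plain chrome-steel cylinder with a dark six-sided mouth on top, 41 mm diameter, 48 mm tall, about 200 g, standing upright and loose on the bench top. Origin: centre of its underside; z up along its axis.
- socket_large: The large wrench socket: a plain chrome-steel cylinder with a dark six-sided mouth on top, 56 mm diameter, 56 mm tall, about 420 g, standing upright and loose on the bench top. Origin: centre of its underside; z up along its axis.
- pad_small: Fixed black rubber tile, 84 x 84 mm, 5 mm thick, with a flat painted red disc of 34 mm diameter in its middle: the outline of the small socket. Origin: centre of the tile's underside, on the bench top (z = 0); the tile's top is 5 mm above it; z up.
- pad_medium: Fixed black rubber tile, 84 x 84 mm, 5 mm thick, with a flat painted red disc of 47 mm diameter in its middle: the outline of the medium socket. Origin: centre of the tile's underside, on the bench top (z = 0); the tile's top is 5 mm above it; z up.
- pad_large: Fixed black rubber tile, 84 x 84 mm, 5 mm thick, with a flat painted red disc of 62 mm diameter in its middle: the outline of the large socket. Origin: centre of the tile's underside, on the bench top (z = 0); the tile's top is 5 mm above it; z up.
- spanner: A double-ended ring spanner of chrome steel lying flat and loose on the bench top, about 220 g: two equal round heads, 32 mm diameter and 14 mm thick, their centres 150 mm apart (182 mm overall), joined by a straight shank 14 mm wide whose top is 11 mm above the bench. Origin: middle of its length, on its underside; x along the shank, z up. Its two ends are alike: either may point either way.
- pad_spanner: Fixed black rubber tile, 216 x 68 mm, 5 mm thick, with the spanner's flat painted red silhouette (3 mm larger all round) in its middle. Origin: centre of the tile's underside, on the bench top (z = 0); the tile's top is 5 mm above it; x along the silhouette's length, z up.
- spark_plug: A spark plug lying loose on its side on the bench top, white insulator and steel thread, 74 mm long, 21 mm thick, 60 g; not to be handled. Origin: middle of its length, on the bench top; x along it towards the white insulator.
Things that resemble listed ones, but are neither listed nor needed, are in the scene too. Leave any orange look-alike of the socket_medium alone. Of the things shaped like the pad_spanner, the black one is meant.

How it is judged:
By the outcome, as a careful person would: the job done as asked, in the order asked, and still so for the second after the job is handed in, with the robot touching nothing.
It also fails if it takes over 104 s, if anything falls off the work surface, if the arm or the gripper's body presses on something with over 40 N, if the wrist force passes 120 N, or if a joint passes its speed limit or range.

## Working session

There is one attempt and no reset: what is moved stays moved. The work goes in short steps, each a Python script; the robot and the scene stay as the last script left them, time stands still between calls to the robot, and variables do not carry over. Pictures are saved under pics/ and viewed, and the job is handed in when it is done.

```bash
ls; mkdir -p pics; python3 - <<'E'
from plant import robot
import cv2,numpy as np
for n in("scene","top"):
    f=robot.grab_frame(n); cv2.imwrite(f"pics/{n}0.png",cv2.resize(f["image"][:,:,::-1],(800,600),interpolation=cv2.INTER_CUBIC)); np.savez(f"{n}0.npz",**f)
    print(n,f["fx"],f["fy"],f["cx"],f["cy"],f["R"].round(3).tolist(),f["t"].round(3))
print(robot.nose_length,robot.sense())
E
```

```text
pics
scene 444.0079376494163 444.0079376494163 253.4367318288461 197.66055710075847 [[-0.814, 0.58, -0.02], [0.345, 0.456, -0.82], [-0.467, -0.675, -0.572]] [ 0.315 -0.122  1.545]
top 376.9304225228146 376.9304225228146 254.47288419214033 190.46457813618397 [[-0.002, -1.0, 0.022], [-0.99, -0.002, -0.143], [0.143, -0.022, -0.989]] [0.016 0.406 1.309]
0.011 {'t': 0.1, 'joint_pos': array([ 1.26313555,  0.46937654, -0.04861547,  1.53357042,  0.02408916,
        1.14098409, -0.08231413]), 'joint_velocities': array([-2.52733013e-04, -3.00896895e-03, -1.83204507e-04, -2.61703332e-03,
        4.69594255e-04,  8.32520818e-04,  4.72238210e-05]), 'effort': array([ 5.89747378e-04, -5.11513996e+01, -4.67416656e-02, -2.38390589e+01,
        1.08261273e-02,  4.37611394e-03, -3.07383652e-05]), 'tcp_pos': array([ 0.18562746, -0.6484542 ,  0.24135749]), 'tcp_rot': array([ 3.14155162e+00,  1.75291845e-03, -1.29200701e+00]), 'wrist_force': array([-0.52692999, -0.42287701,  0.18524892]), 'torque': array([0.02464167, 0.01429407, 0.00979241]), 'opening': 0.9997310685327676}
```

View pics/top0.png

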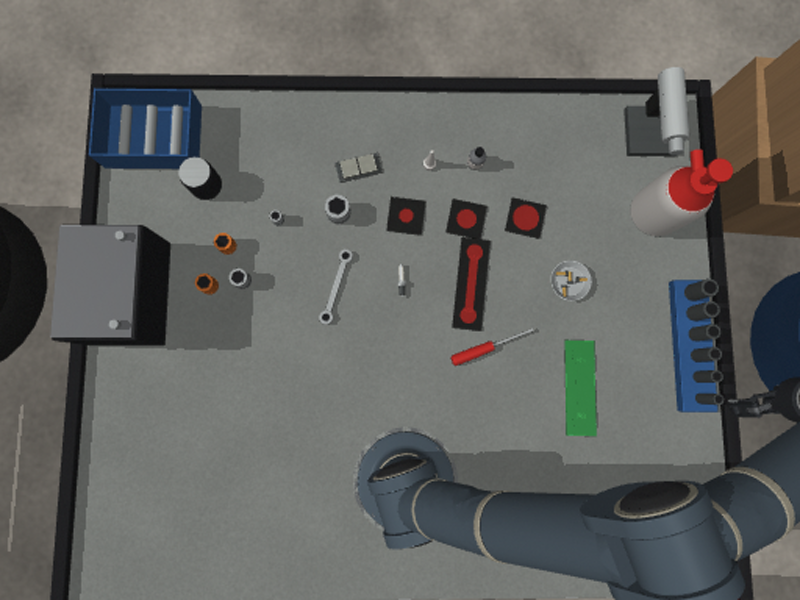

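View pics/scene0.png

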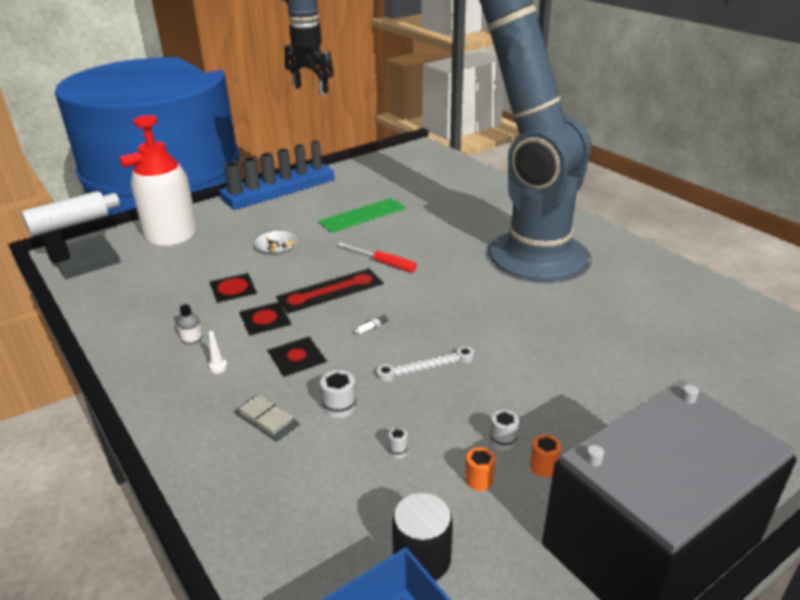

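Candidates in the top view (800x600 pixels):
- **Chrome sockets:** small (276,216), medium (238,278), large (337,207). The orange sockets at (223,243) and (205,283) are look-alikes.
- **Spanner tiles:** black (471,285) is the one meant. The green one at (580,388) is the look-alike.
- **Spanner:** (346,256) to (326,317).
- **Spark plug:** (403,280).

I'll confirm these in an enlarged crop.

```bash
cat > h.py <<'E'
import numpy as np,cv2
def load(n): return dict(np.load(n))
def ray(f,u,v,z):
    d=np.array([(u-f["cx"])/f["fx"],(v-f["cy"])/f["fy"],1.0]); R=f["R"];o=-R.T@f["t"];d=R.T@d
    return o+d*(z-o[2])/d[2]
def rectify(f,x0,x1,y0,y1,z,res):
    # orthorectified image at plane z: col -> -y, row -> -x
    H=int((x1-x0)/res);W=int((y1-y0)/res)
    xs=x1-(np.arange(H)+.5)*res; ys=y1-(np.arange(W)+.5)*res
    X,Y=np.meshgrid(xs,ys,indexing='ij'); P=np.stack([X,Y,np.full_like(X,z)],-1)@f["R"].T+f["t"]
    u=P[...,0]/P[...,2]*f["fx"]+f["cx"]; v=P[...,1]/P[...,2]*f["fy"]+f["cy"]
    return cv2.remap(f["image"],u.astype(np.float32),v.astype(np.float32),cv2.INTER_CUBIC)
E
python3 - <<'E'
from h import *
f=load("top0.npz")
im=f["image"][110:215,115:365]  
cv2.imwrite("pics/crop1.png",cv2.resize(im[:,:,::-1],None,fx=3.2,fy=3.2,interpolation=cv2.INTER_CUBIC))
def fit(mask,z,name):
    n,l,s,c=cv2.connectedComponentsWithStats(mask.astype(np.uint8))
    for i in range(1,n):
        if s[i,4]>25:
            ys,xs=np.nonzero(l==i); P=np.array([ray(f,x,y,z)[:2] for x,y in zip(xs,ys)]); 
            w,V=np.linalg.eigh(np.cov(P.T)); 
            b=cv2.minAreaRect(P.astype(np.float32)*1000)
            print(name,s[i,4],c[i].round(1),P.mean(0).round(4),"axis",np.degrees(np.arctan2(V[1,1],V[0,1])).round(1),"rect",np.round(b[0],1),np.round(b[1],1),round(b[2],1))
I=f["image"].astype(int); r,g,b=I[...,0],I[...,1],I[...,2]
roi=np.zeros(r.shape,bool); roi[110:215,240:355]=1
red=(r>90)&(g<70)&roi
fit(red,.005,"red")
dark=((r<60)&(g<60)&(b<60)|red)&roi
fit(dark,.005,"tile")
mx=I.max(2)
# height-based objects
v,u=np.mgrid[0:384,0:512]; Z=f["range_z"]; C=np.stack([(u-f["cx"])/f["fx"]*Z,(v-f["cy"])/f["fy"]*Z,Z],-1)
W=(C-f["t"])@f["R"]
roi=np.zeros(r.shape,bool); roi[110:215,115:300]=1
m=(W[...,2]>.02)&roi&(Z>0)
n,l,s,c=cv2.connectedComponentsWithStats(m.astype(np.uint8))
for i in range(1,n):
    if s[i,4]>6:
        P=W[l==i]; h=np.percentile(P[:,2],90); T=P[P[:,2]>h-.006]; print("obj",s[i],c[i].round(1),"h",h.round(4),T[:,:2].mean(0).round(4),T[:,:2].min(0).round(3),T[:,:2].max(0).round(3))
m=(W[...,2]>.006)&(W[...,2]<.03)&roi&(Z>0)&(u>195)&(v>150)
fit(m,.013,"spanner")
E
```

```text
red 203 [336.2 138.8] [ 0.6033 -0.2876] axis 125.2 rect [ 603.4 -287.7] [57.7 57.1] 43.5
red 58 [259.6 137.5] [ 0.6067 -0.0035] axis 172.1 rect [606.7  -3.1] [26.6 26. ] 0.3
red 116 [298.3 139.6] [ 0.5995 -0.1467] axis 99.8 rect [ 599.9 -147.3] [42.2 43. ] 43.9
red 326 [301.3 181.3] [ 0.4434 -0.1548] axis 173.1 rect [ 443.5 -155.5] [ 34.3 183.4] 83.3
tile 476 [259.5 137.8] [ 0.6057 -0.0031] axis 174.5 rect [606.   -3.1] [82.9 83.6] 82.9
tile 1527 [300.3 168.3] [ 0.4922 -0.1519] axis -179.9 rect [ 491.6 -153.5] [315.1  98. ] 2.9
tile 472 [336.1 139.3] [ 0.6014 -0.2871] axis 115.0 rect [ 602.  -286.8] [83.8 84.2] 76.9
obj [115 110  26  17 345] [128.2 116.7] h 0.0908 [0.6649 0.4687] [0.645 0.434] [0.68  0.501]
obj [208 125  16  17 225] [215.6 132.9] h 0.0584 [0.6126 0.1557] [0.586 0.128] [0.638 0.182]
obj [172 135   9   9  57] [176.4 138.6] h 0.0432 [0.594  0.2969] [0.582 0.286] [0.605 0.308]
obj [137 149  14  13 131] [143.  154.9] h 0.0501 [0.5322 0.4128] [0.513 0.393] [0.551 0.431]
obj [147 172  13  12 127] [152.8 177.6] h 0.0501 [0.4497 0.3753] [0.432 0.357] [0.468 0.393]
obj [125 175  14  13 134] [131.2 180.9] h 0.0496 [0.4382 0.4503] [0.418 0.43 ] [0.457 0.469]
spanner 248 [214.4 183.5] [0.4335 0.1597] axis 163.1 rect [434.4 159.1] [ 31.  179.9] 73.1
spanner 81 [256.6 179.3] [0.4489 0.0081] axis -179.9 rect [448.2   6.8] [14.5 76.9] 89.8
spanner 51 [294.8 189.9] [ 0.4105 -0.1292] axis 175.1 rect [ 415.6 -126.6] [21.7 83.8] 89.0
```

View pics/crop1.png

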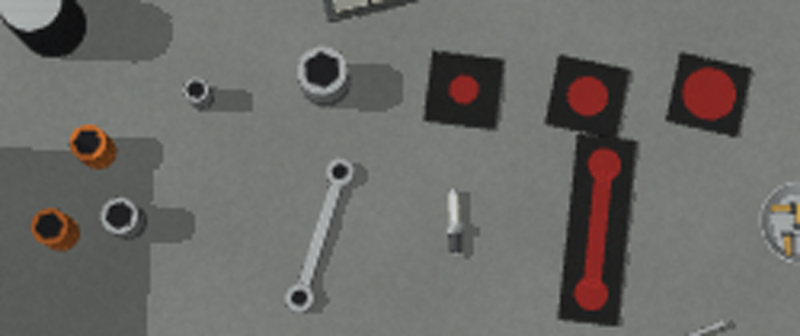

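The crop confirms the identities. The chrome medium socket at crop (120,217) sits apart from the orange ones at (92,145) and (53,228). The black spanner tile is at (600,230), and the spark plug at (455,222). Next I'll refine positions with the wrist camera.

```bash
python3 - <<'E'
from plant import robot
from h import *
for i,p in enumerate([(0.52,-0.15,0.36),(0.50,0.2,0.36)]):
    robot.goto(p,[np.pi,0,np.arctan2(p[1],p[0])])
    f=robot.grab_frame("wrist"); np.savez(f"w{i}.npz",**f)
    cv2.imwrite(f"pics/w{i}.png",f["image"][:,:,::-1])
    s=robot.sense(); print(s["t"],s["tcp_pos"],-f["R"].T@f["t"])
E
```

```text
2.3417 [ 0.5197225  -0.15147351  0.35958976] [ 0.54334385 -0.07274676  0.49057561]
3.7083 [0.50106647 0.19780679 0.3596624 ] [0.47152814 0.27449901 0.4906519 ]
```

View pics/w0.png

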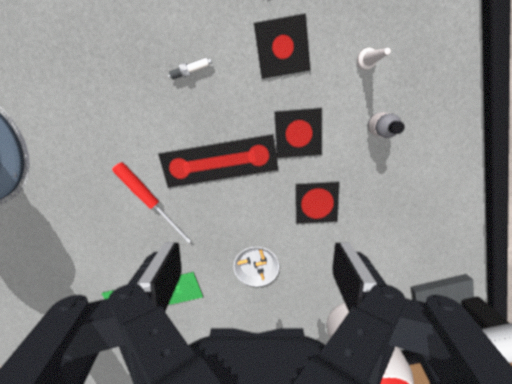

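View pics/w1.png

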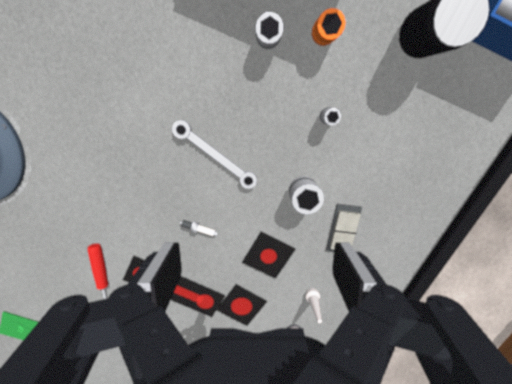

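w0 shows all four tiles: discs at (283,46), (299,133), (317,203), and the spanner silhouette from (180,168) to (258,155). w1 shows the sockets, small (332,116), medium (269,28), large (307,198), and the spanner from (181,130) to (248,181). Now I'll fit positions to these.

```bash
python3 - <<'E'
from h import *
def comps(f,mask,z,name,amin=40):
    n,l,s,c=cv2.connectedComponentsWithStats(mask.astype(np.uint8))
    for i in range(1,n):
        if s[i,4]>amin:
            ys,xs=np.nonzero(l==i); P=np.array([ray(f,x,y,z)[:2] for x,y in zip(xs,ys)])
            b=cv2.minAreaRect(P.astype(np.float32)*1000)
            w,V=np.linalg.eigh(np.cov(P.T))
            print(name,s[i,4],c[i].round(1),P.mean(0).round(4),"axis",np.degrees(np.arctan2(V[1,1],V[0,1])).round(1),"rect",np.round(b[0],1),np.round(b[1],1),round(b[2],1))
def W(f):
    v,u=np.mgrid[0:384,0:512]; Z=f["range_z"]; C=np.stack([(u-f["cx"])/f["fx"]*Z,(v-f["cy"])/f["fy"]*Z,Z],-1)
    return (C-f["t"])@f["R"]
for k in (0,1):
    f=load(f"w{k}.npz"); I=f["image"].astype(int); r,g=I[...,0],I[...,1]
    m=(r>100)&(g<70); m[310:]=0; m[240:,:130]=0
    comps(f,m,.005,f"red{k}")
f=load("w1.npz"); w=W(f); Z=f["range_z"]
roi=np.zeros(Z.shape,bool); roi[0:225,150:360]=1
for (u,v,h) in ((332,116,.04),(269,28,.048),(307,198,.056)):
    sub=np.zeros(Z.shape,bool); sub[max(v-28,0):v+28,u-28:u+28]=1
    m=sub&(abs(w[...,2]-h)<.006)
    ys,xs=np.nonzero(m); P=w[m][:,:2]; 
    hull=cv2.convexHull(np.array([ray(f,x,y,h)[:2] for x,y in zip(xs,ys)]).astype(np.float32)*1000)
    c,rad=cv2.minEnclosingCircle(hull); M=cv2.moments(hull)
    print(h,m.sum(),np.median(w[m][:,2]).round(4),"circ",np.round(c,1),rad,"hullcentroid",M["m10"]/M["m00"],M["m01"]/M["m00"])
m=roi&(w[...,2]>.006)&(w[...,2]<.03); m[:,265:]=0; m[:110]=0;m[205:]=0
comps(f,m,.013,"span",100)
comps(f,roi&(w[...,2]>.006)&(w[...,2]<.03),.013,"all",60)
print("ground z",np.median(w[250:300,220:300,2]) , np.median(w[100:120,240:300,2]))
E
```

```text
red0 437 [282.6  46.3] [ 0.6079 -0.003 ] axis 110.6 rect [607.9  -2.8] [35.  34.3] 74.7
red0 603 [298.6 133.2] [ 0.6005 -0.1459] axis 163.0 rect [ 600.4 -145.8] [48.  47.8] 30.3
red0 1471 [219.  161.4] [ 0.4463 -0.1546] axis 173.2 rect [ 445.4 -154.5] [ 39.8 189.4] 83.2
red0 619 [135.2 184.4] [ 0.2785 -0.1523] axis 111.6 rect [ 279.1 -154.5] [25.4 98. ] 21.2
red0 804 [317. 203.] [ 0.6038 -0.287 ] axis 98.8 rect [ 603.9 -287.5] [63.5 62.8] 76.7
red1 114 [319.5  37.4] [0.5304 0.4024] axis 160.0 rect [529.7 402.7] [15.  34.4] 70.4
red1 211 [268.1 255.9] [ 0.6073 -0.0035] axis 125.3 rect [607.3  -3.8] [33.8 33.9] 21.5
red1 431 [195.2 297.1] [ 0.4965 -0.1607] axis 172.7 rect [ 493.1 -163.4] [39.9 92.2] 89.0
red1 236 [241.1 303.8] [ 0.598  -0.1404] axis -158.7 rect [ 597.7 -138.2] [47.7 33.2] 21.5
0.04 236 0.0396 circ [594.4 297.9] 14.115021705627441 hullcentroid 594.550845306617 297.99471672153294
0.048 693 0.0475 circ [451.3 375.2] 20.30242919921875 hullcentroid 451.3133333083745 375.2459534401951
0.056 756 0.0556 circ [613.  157.6] 28.329450607299805 hullcentroid 612.8604428238286 157.25286719675938
span 1011 [213.4 153.1] [0.4331 0.1624] axis 163.1 rect [436.5 161.1] [ 32.3 180.3] 73.0
all 117 [318.   36.4] [0.5266 0.4006] axis 154.0 rect [527.9 402.6] [19.4 40.1] 65.0
all 67 [266.5  44.1] [0.4547 0.3606] axis -167.2 rect [454.7 362.2] [37.3 14.4] 12.8
all 1011 [213.4 153.1] [0.4331 0.1624] axis 163.1 rect [436.5 161.1] [ 32.3 180.3] 73.0
all 113 [298.8 182.2] [0.5982 0.1694] axis 49.9 rect [601.2 167.7] [55.2 24.9] 48.1
all 350 [347.1 216.9] [0.7158 0.1393] axis -154.6 rect [713.  142.5] [50.1 38.3] 21.5
all 69 [188.3 222.5] [0.4295 0.0137] axis -163.3 rect [430.1  16.1] [35.4 10.8] 21.5
ground z -5.751731735261418e-05 -0.0006239410676899297
```

```bash
cat > act.py <<'E'
from plant import robot
from h import *
def at(xyz,yaw): robot.goto(xyz,[np.pi,0,yaw])
def st(x,y,z,vel=0.15):
    robot.move_straight([x,y,z],vel=vel); robot.sleep(0.15)
def say(m):
    s=robot.sense(); print(m,round(s["t"],2),s["tcp_pos"].round(4),s["tcp_rot"].round(3),"op",round(s["opening"],3),"F",s["wrist_force"].round(1))
    return s
def transfer(p,yp,q,yq,zg,strength,rel,zt=0.2,dz=0.0058,clear=0.09):
    at([p[0],p[1],zt],yp); st(p[0],p[1],zg+.03,.2); e=say("above")["tcp_pos"][:2]-np.array(p)
    st(p[0]-e[0],p[1]-e[1],zg,.08); say("down")
    robot.grip(0.0,strength); robot.sleep(.1); g=say("gripped")
    robot.move_straight([p[0],p[1],zt],vel=.2); say("lift")
    at([q[0],q[1],zt],yq); st(q[0],q[1],zg+dz+.03,.2); e=say("over")["tcp_pos"][:2]-np.array(q)
    st(q[0]-e[0],q[1]-e[1],zg+dz,.05); s=say("placed")
    robot.grip(min(1,s["opening"]+rel)); robot.sleep(.1); say("open")
    robot.move_straight([q[0],q[1],zg+clear],vel=.15)
    return g
E
python3 - <<'E'
from act import *
transfer((.6129,.1574),np.arctan2(.157,.613),(.6038,-.2872),np.arctan2(-.287,.604),.026,60,.25,clear=.14)
E
python3 - <<'E'
from h import *
f=load("w1.npz"); I=f["image"]
c=I[115:195,165:265]; cv2.imwrite("pics/sp.png",cv2.resize(c[:,:,::-1],None,fx=7,fy=7,interpolation=cv2.INTER_CUBIC))
E
```

```text
above 5.54 [0.6139 0.1579 0.0578] [-3.142e+00 -3.000e-03  2.510e-01] op 1.0 F [-0.1  0.  -0.5]
down 6.22 [0.6122 0.1572 0.0263] [-3.141e+00 -1.000e-03  2.510e-01] op 1.001 F [ 0.2 -0.3 -0.2]
gripped 6.71 [0.6127 0.1572 0.0268] [-3.142e+00 -2.000e-03  2.510e-01] op 0.647 F [ 0.7 -1.1  5.9]
lift 7.72 [0.6117 0.1566 0.198 ] [3.141 0.004 0.251] op 0.646 F [-1.  -0.2 -5.1]
over 10.35 [ 0.6051 -0.2875  0.0637] [-3.141e+00 -3.000e-03 -4.440e-01] op 0.643 F [ 0.2  0.3 -4.6]
placed 11.25 [ 0.6017 -0.2868  0.0319] [ 3.141e+00  2.000e-03 -4.440e-01] op 0.646 F [-5.5  0.9  4.5]
open 11.7 [ 0.6029 -0.287   0.0319] [-3.141e+00 -1.000e-03 -4.440e-01] op 0.896 F [ 0.1  0.4 -0.5]
```

View pics/sp.png

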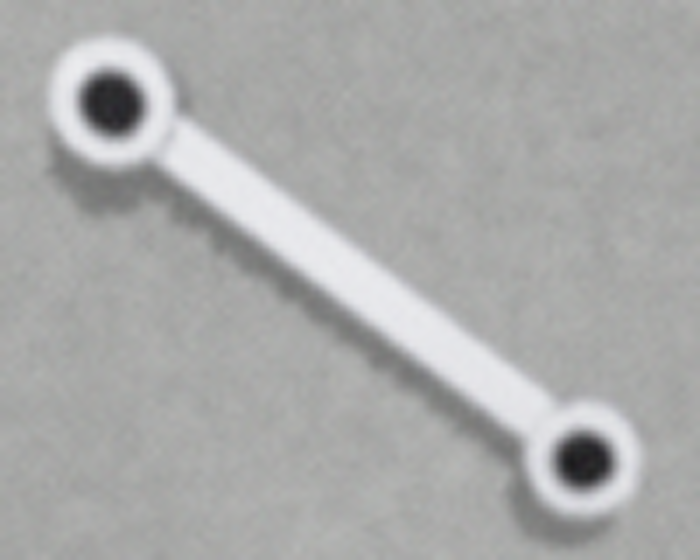

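```bash
sed -i 's/st(\(.\)\[0\],\1\[1\],zg\(.*\)+.03,.2); e=/st(\1[0],\1[1],zg\2+.03,.2); robot.sleep(.4); e=/' act.py; grep -c "sleep(.4)" act.py; python3 - <<'E'
from h import *
f=load("w1.npz")
a,b=[ray(f,165+(x+.5)/7-.5,115+(y+.5)/7-.5,.014)[:2] for x,y in((111,103),(583,460))]
print(a,b,(a+b)/2,np.linalg.norm(a-b),np.degrees(np.arctan2(*(a-b)[::-1])))
f=load("w0.npz")
a,b=[ray(f,x,y,.005)[:2] for x,y in((180,168),(258,155))]
print(a,b,(a+b)/2,np.linalg.norm(a-b),np.degrees(np.arctan2(*(a-b)[::-1])))
E
python3 - <<'E'
from act import *
f=robot.grab_frame("wrist"); cv2.imwrite("pics/l1.png",f["image"][:,:,::-1]); np.savez("l1.npz",**f)
transfer((.5945,.2980),np.arctan2(.298,.5945),(.6077,-.0031),0.0,.018,40,.3,clear=.14)
E
```

```text
2
[0.36452277 0.18185674] [0.50789673 0.13819618] [0.43620975 0.16002646] 0.14987440138424193 163.06334187033696
[ 0.37251387 -0.14595581] [ 0.51956473 -0.16338113] [ 0.4460393  -0.15466847] 0.1480796972966353 173.24204470551425
above 16.36 [0.5946 0.298  0.0481] [ 3.142 -0.     0.465] op 0.898 F [0.9 0.6 0.4]
down 17.03 [0.5947 0.2984 0.0184] [-3.141e+00 -1.000e-03  4.650e-01] op 0.896 F [-0.2  0.3  0.8]
gripped 17.63 [0.5946 0.2982 0.0183] [-3.142e+00 -1.000e-03  4.650e-01] op 0.317 F [-0.1 -0.2  1.8]
lift 18.69 [0.5939 0.2972 0.1984] [3.141e+00 3.000e-03 4.650e-01] op 0.315 F [ 0.4 -0.7 -1.2]
over 21.28 [ 0.6077 -0.0032  0.0539] [ 3.142 -0.    -0.   ] op 0.314 F [-0.5 -1.1 -0.7]
placed 22.18 [ 0.6077 -0.003   0.0235] [-3.141  0.     0.   ] op 0.317 F [-0.6 -0.2 -1. ]
open 22.65 [ 0.6078 -0.003   0.0239] [-3.142 -0.    -0.   ] op 0.616 F [-0.7 -1.  -0.2]
```

View pics/l1.png

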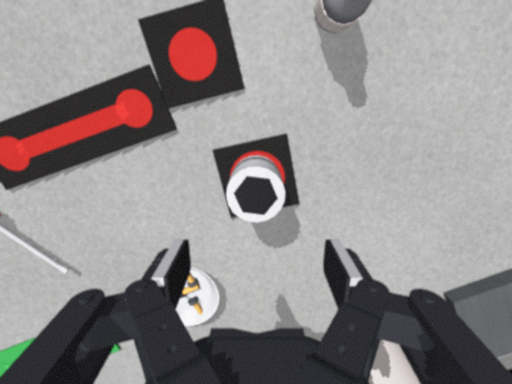

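l1 shows the large socket standing on its disc, mouth at (256,194). I'll measure the centring later. Next is the medium socket.

```bash
python3 - <<'E'
from act import *
transfer((.4513,.3752),1.08,(.6003,-.1459),np.arctan2(-.146,.6),.022,50,.25,clear=.14)
E
python3 - <<'E'
from act import *
at((0.52,-0.13,0.36),np.arctan2(-.13,.52)); robot.sleep(.4)
f=robot.grab_frame("wrist"); np.savez("w2.npz",**f); cv2.imwrite("pics/w2.png",f["image"][:,:,::-1])
v,u=np.mgrid[0:384,0:512]; Z=f["range_z"]; C=np.stack([(u-f["cx"])/f["fx"]*Z,(v-f["cy"])/f["fy"]*Z,Z],-1)
w=(C-f["t"])@f["R"]
for (q,h) in (((.6077,-.003),.045),((.6003,-.1459),.053),((.6038,-.2872),.061)):
    m=(abs(w[...,2]-h)<.006)&(np.hypot(w[...,0]-q[0],w[...,1]-q[1])<.045)
    ys,xs=np.nonzero(m)
    hull=cv2.convexHull(np.array([ray(f,x,y,h)[:2] for x,y in zip(xs,ys)]).astype(np.float32)*1000)
    c,rad=cv2.minEnclosingCircle(hull); M=cv2.moments(hull)
    print(h,m.sum(),np.median(w[m][:,2]).round(4),"err circ",np.array(c)-np.array(q)*1000,rad,"hull",M["m10"]/M["m00"]-q[0]*1000,M["m01"]/M["m00"]-q[1]*1000)
say("")
E
```

```text
above 26.66 [0.4514 0.3752 0.0521] [ 3.141 -0.     1.08 ] op 0.616 F [-0.1 -1.3 -0. ]
down 27.33 [0.4513 0.3756 0.0223] [ 3.142e+00 -1.000e-03  1.080e+00] op 0.617 F [-0.1 -0.2  0.3]
gripped 27.69 [0.4515 0.3755 0.0226] [ 3.141e+00 -1.000e-03  1.080e+00] op 0.462 F [ 0.2 -0.6  5.7]
lift 28.73 [0.4509 0.3742 0.1985] [-3.141e+00  3.000e-03  1.080e+00] op 0.47 F [-0.4 -0.1 -1.4]
over 32.1 [ 0.6003 -0.146   0.0579] [ 3.142 -0.    -0.239] op 0.469 F [-0.1  0.4 -2. ]
placed 33.0 [ 0.5997 -0.1458  0.0277] [ 3.141e+00  1.000e-03 -2.390e-01] op 0.467 F [-2.6 -0.   1.1]
open 33.44 [ 0.6005 -0.1458  0.0278] [-3.141 -0.    -0.239] op 0.717 F [ 0.8 -1.3 -0.2]
0.045 290 0.0447 err circ [ 0.38660889 -0.33422208] 14.029975891113281 hull 0.3771563614554907 -0.38709191944516697
0.053 475 0.0526 err circ [0.24211426 2.44907227] 20.479625701904297 hull 0.08446104440997715 2.324340398083791
0.061 616 0.0606 err circ [-1.90461426  2.11534424] 28.650217056274414 hull -1.9451093426956731 3.1179930572162107
 35.8 [ 0.52   -0.13    0.3596] [-3.141e+00  1.000e-03 -2.450e-01] op 0.715 F [-0.4  0.8  0.3]
```

View pics/w2.png

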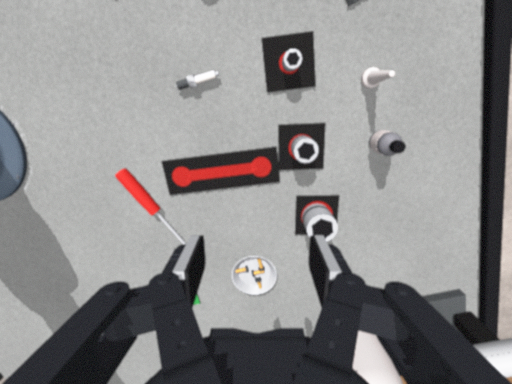

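w2 shows all three sockets upright on their tiles: small (292,58), medium (305,149), large (322,228, touched by the finger silhouette). The fit gives about 2 to 3 mm error in y for the medium and large sockets, so I'll check again from a better viewpoint, including the top camera.

```bash
cat > meas.py <<'E'
from act import *
T={"small":((.6077,-.003),.045,.014),"medium":((.6003,-.1459),.053,.0205),"large":((.6038,-.2872),.061,.028)}
def world(f):
    v,u=np.mgrid[0:384,0:512]; Z=f["range_z"]; C=np.stack([(u-f["cx"])/f["fx"]*Z,(v-f["cy"])/f["fy"]*Z,Z],-1)
    return (C-f["t"])@f["R"]
def meas(f):
    w=world(f)
    for n,(q,h,rr) in T.items():
        q=np.array(q)*1000
        m=(abs(w[...,2]-h)<.006)&(np.hypot(w[...,0]-q[0]/1e3,w[...,1]-q[1]/1e3)<.045)
        ys,xs=np.nonzero(m)
        if len(xs)<20: print(n,"none"); continue
        hull=cv2.convexHull(np.array([ray(f,x,y,h)[:2] for x,y in zip(xs,ys)]).astype(np.float32)*1000)
        c,rad=cv2.minEnclosingCircle(hull)
        # tile: dark tile outline, plane z=.005
        P=world(f); I=f["image"].astype(int)
        print(n,"px",xs.mean().round(),ys.mean().round(),"sock",np.round(c,1),round(rad,1),"err",np.round(np.array(c)-q,1))
        M=rectify(f,q[0]/1e3-.06,q[0]/1e3+.06,q[1]/1e3-.06,q[1]/1e3+.06,.005,.0004)
        yield n,M
def draw(f,name):
    ims=[]
    for n,M in meas(f):
        M=cv2.resize(M,(264,264))[:,:,::-1].copy(); cv2.drawMarker(M,(132,132),(0,255,255),cv2.MARKER_CROSS,200,1); ims.append(M)
    cv2.imwrite(name,np.hstack(ims))
E
python3 - <<'E'
from meas import *
# top camera from now
at((0.50,-0.33,0.36),-0.2); robot.sleep(.4)
f=robot.grab_frame("wrist"); np.savez("w3.npz",**f); cv2.imwrite("pics/w3.png",f["image"][:,:,::-1]); draw(f,"pics/m3.png"); print(-f["R"].T@f["t"])
at((0.44,0.05,0.3),0.1)
f=robot.grab_frame("top"); np.savez("t3.npz",**f); draw(f,"pics/t3.png")
say("")
E
```

```text
small none
medium px 299.0 14.0 sock [ 600.5 -145.3] 20.4 err [0.2 0.6]
large px 314.0 115.0 sock [ 601.2 -287.4] 28.0 err [-2.6 -0.2]
[ 0.51704972 -0.24862436  0.49123474]
small none
medium px 300.0 136.0 sock [ 598.8 -144. ] 20.4 err [-1.5  1.9]
large px 340.0 135.0 sock [ 599.8 -287.2] 28.4 err [-4.  0.]
 38.57 [0.4409 0.0486 0.3002] [-3.141 -0.     0.097] op 0.715 F [0.3 0.9 0.3]
```

View pics/w3.png

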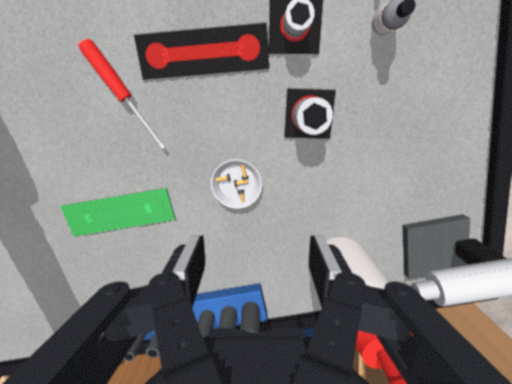

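View pics/m3.png

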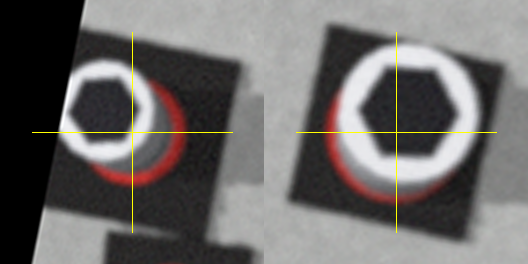

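View pics/t3.png

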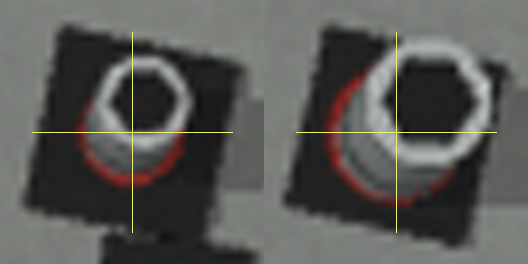

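Two views agree that the large socket sits about 2.5 mm short in x (m3, red crescent on the lower-left side of the disc). The medium is about 1 to 2 mm off in y. I'll recentre each by closing the jaws at the disc centre along the error direction.

```bash
cat > rec.py <<'E'
from act import *
def recentre(q,yaw,zg,strength,rel,op):
    q=np.array(q); robot.grip(op)
    at([q[0],q[1],.2],yaw); st(q[0],q[1],zg+.05,.2); robot.sleep(.3); e=say("above")["tcp_pos"][:2]-q
    st(*(q-e),zg,.1); robot.sleep(.4); e=e+say("down")["tcp_pos"][:2]-q
    st(*(q-e),zg,.05)
    robot.grip(0.0,strength); robot.sleep(.5); s=say("grip")
    robot.grip(min(1,s["opening"]+.25)); robot.sleep(.2); say("open")
    robot.move_straight([q[0],q[1],zg+.14],vel=.15)
E
python3 - <<'E'
from rec import *
from meas import *
recentre((.6003,-.1459),np.pi/2-.2,.028,25,.25,.8)
recentre((.6038,-.2872),-.1,.032,30,.25,1.0)
at((0.50,-0.25,0.36),-0.2); robot.sleep(.4)
f=robot.grab_frame("wrist"); np.savez("w4.npz",**f); cv2.imwrite("pics/w4.png",f["image"][:,:,::-1]); draw(f,"pics/m4.png"); say("")
E
```

```text
above 41.12 [ 0.6004 -0.146   0.0783] [3.141 0.    1.371] op 0.802 F [ 0.3  0.2 -0.1]
down 42.33 [ 0.6002 -0.1459  0.0281] [3.141 0.    1.371] op 0.798 F [-0.1  0.3  0.6]
grip 43.58 [ 0.6004 -0.1457  0.0282] [ 3.141 -0.     1.371] op 0.468 F [0.2 0.5 2.5]
open 44.12 [ 0.6002 -0.1459  0.0279] [-3.141  0.     1.371] op 0.72 F [ 0.1  0.3 -1.2]
above 47.74 [ 0.6039 -0.2874  0.0824] [ 3.141e+00 -1.000e-03 -1.000e-01] op 0.998 F [ 0.1 -0.1  1.1]
down 48.94 [ 0.6037 -0.2871  0.0321] [ 3.141 -0.    -0.1  ] op 1.0 F [ 0.4 -1.2 -0.4]
grip 50.23 [ 0.603  -0.2871  0.0321] [ 3.141e+00  2.000e-03 -1.000e-01] op 0.645 F [-6.1  0.4  5.2]
open 50.77 [ 0.6039 -0.2871  0.032 ] [-3.142 -0.    -0.1  ] op 0.89 F [-0.5 -0.2 -0.5]
small none
medium px 307.0 73.0 sock [ 600.2 -145.3] 20.2 err [-0.1  0.6]
large px 322.0 164.0 sock [ 602.7 -287. ] 28.0 err [-1.1  0.2]
 53.17 [ 0.5001 -0.25    0.3596] [-3.141  0.    -0.2  ] op 0.894 F [0.4 0.3 0.5]
```

View pics/m4.png

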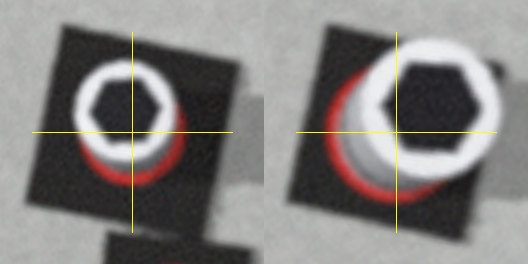

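Both sockets are now within about 1 mm. Next is the spanner.

```bash
python3 - <<'E'
from act import *
robot.grip(.6)
transfer((.4362,.1600),np.radians(73.06),(.4457,-.1546),np.radians(83.2),.0128,60,.25,zt=.16,clear=.1)
at((0.50,-0.16,0.36),-0.2); robot.sleep(.4)
from meas import *
f=robot.grab_frame("wrist"); np.savez("w5.npz",**f); cv2.imwrite("pics/w5.png",f["image"][:,:,::-1]); draw(f,"pics/m5.png")
M=rectify(f,.33,.56,-.24,-.07,.012,.0004); cv2.imwrite("pics/s5.png",M[:,:,::-1]); say("")
E
```

```text
above 56.51 [0.4363 0.16   0.0429] [ 3.141 -0.     1.275] op 0.598 F [-0.8 -0.4  0.8]
down 57.18 [0.4364 0.1602 0.0131] [ 3.141 -0.     1.275] op 0.601 F [ 0.1 -0.6  0.3]
gripped 57.72 [0.4363 0.1599 0.0132] [3.141 0.    1.275] op 0.14 F [-0.2 -0.6  5.5]
lift 58.6 [0.4354 0.1592 0.1589] [-3.140e+00  2.000e-03  1.275e+00] op 0.138 F [ 0.3 -0.4 -2. ]
over 61.06 [ 0.4457 -0.1547  0.0488] [3.141 0.    1.452] op 0.142 F [-0.3  0.8 -1.6]
placed 61.96 [ 0.4458 -0.1544  0.0184] [ 3.141 -0.     1.452] op 0.14 F [ 0.3 -0.2 -1.6]
open 62.4 [ 0.4459 -0.1545  0.0187] [ 3.141 -0.     1.452] op 0.389 F [-0.   0.2  0.4]
small px 307.0 35.0 sock [608.   -3.7] 14.0 err [ 0.3 -0.7]
medium px 315.0 132.0 sock [ 600.2 -144.4] 20.3 err [-0.1  1.5]
large px 328.0 213.0 sock [ 603.4 -285.9] 28.5 err [-0.4  1.3]
 64.81 [ 0.5    -0.1601  0.3598] [-3.141  0.    -0.2  ] op 0.391 F [-0.1 -0.2  0.4]
```

View pics/w5.png

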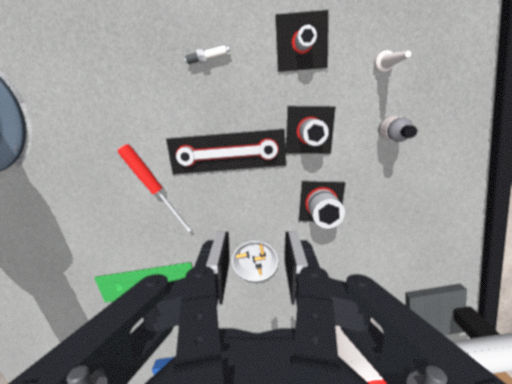

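View pics/s5.png

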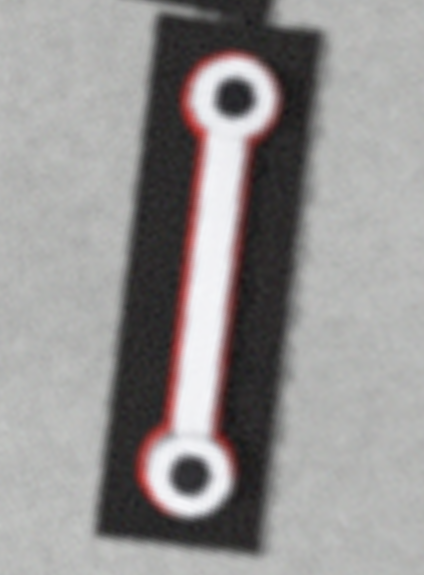

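View pics/m5.png

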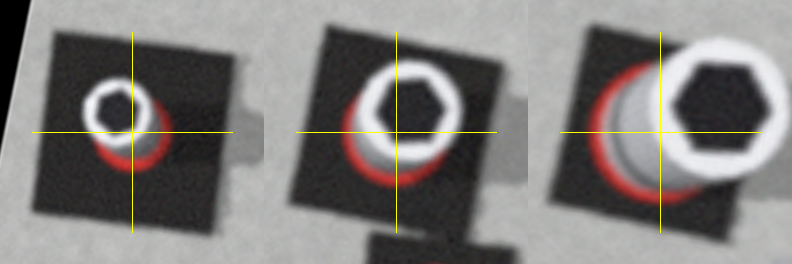

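```bash
python3 - <<'E'
from plant import robot
print(robot.close_job())
E
```

```text
the job is handed in; nothing more can be done
None
```

All three chrome sockets stand mouth-up on their matching black tiles and the ring spanner lies flat along its silhouette. I handed the job in at about 65 s, with everything released. I never handled the spark plug, the orange sockets or the green tile.

- **Mended:** The first placing left the large socket about 2.5 mm off-centre and the medium one 1 to 2 mm off. I recentred both by closing the jaws at the disc centre.
- **Last wrist-camera check:** The small socket was within 0.8 mm and the spanner about 1 mm or less with its angle matching. The medium and large sockets were within about 1.5 mm. Red shows round every piece, except the spanner's near end, where the camera's slant hides it.
- **Disagreements:** Wrist views from different places differed by 1 to 2 mm on the same socket. The top camera, used once before the recentring, gave up to 4 mm for the large one. I trusted the wrist views because the calibration is only good to about 2 mm and the top camera's pixels are coarser.

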